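Cover the stacked soap bars and lift off the outer shell

TASK

Stack the two soap bars flat and centred on the white saucer, the green one first and the cream one on top, then carry the nested double cover as one piece (lifting the orange knob brings both covers along), set it down centred over them and let go. Now take the blue outer shell (its collar gives a grip) and lift it alone until it is well clear above the orange knob, leaving the white inner cover sitting undisturbed over the soap; finish while still holding the blue shell up, level and still. Set everything down gently rather than dropping it, do not push the saucer from its place, and leave the radio, tub, hair clip and keyring alone.

Things in the scene. Friction and masses are not known exactly. Their poses are not given: they have to be found in the camera images.
- saucer: White ceramic saucer, loose, about 300 g, 168 mm across and 18 mm high, standing on a grey melamine board whose flat top is at z = 8 mm. Origin: centre of its underside, z up. Its flat inner floor lies 6 mm above the origin and is 130 mm across; the rim then slopes outward to 18 mm.
- green_bar: Green soap bar: rigid flat disc 56 mm across, 14 mm thick, about 40 g, lying flat on the board. Origin: centre of its underside, z up. Lies in any one of three places, which the green bar, cream bar and cover swap.
- cream_bar: Cream soap bar: rigid flat disc 50 mm across, 12 mm thick, about 30 g, lying flat on the board. Origin: centre of its underside, z up.
- inner_cover: White inner cover, loose, 120 g: upturned round pot, open below. Origin: centre of underside, z up. Bottom flange 100 mm across, 4 mm thick; wall 82 mm outside, 76 inside; 33 mm high inside; top at 37 mm. On its axis a solid orange post knob, 20 mm across, from 37 to 96 mm. Starts on the board, blue shell nested over it; lifted by the knob it carries the shell along on its flange.
- outer_shell: Blue outer shell, loose, 100 g, resting on the inner cover's flange (4 mm above its origin, 3 mm side play, no latch). Origin: centre of lower rim, z up. Wall 94 mm outside, 88 inside; flat top at 40 mm with a 30 mm hole for the orange knob; around it an upright collar, 48 mm outside, from 40 to 62 mm. Nested, the knob stands 30 mm above the collar; the shell must rise 92 mm to clear it.
- knob_top (a point): Centre of the top face of the orange knob, 96 mm above the inner cover's origin.
- collar_top (a point): Centre of the collar's mouth on the blue shell, 62 mm above that shell's origin.
- radio: Bystander: red wind-up radio 55 x 140 mm, 80 mm high (104 mm with its carrying handle), a crank on its +y end sticking out to 93 mm from the centre. Origin: centre of its underside; front (speaker, tuning lever) faces its -x.
- tub: Bystander: closed tub of petroleum jelly, 66 mm across, 42 mm high, white with a teal lid. Origin: centre of its underside.
- hair_clip: Bystander: purple plastic hair clip, 70 mm long along its x, 22 mm wide, 18 mm high. Origin: centre of its underside.
- keyring: Bystander: aluminium split ring 38 mm across with two flat keys reaching 62 mm from the ring's centre towards its +x, 4 mm high. Origin: centre of the ring's underside.

How it is judged:
By the outcome, as a careful person would: the job done as asked, in the order asked, and still so for the second after the job is handed in, while the arm keeps its last pose, push and grip.
It also fails if it takes over 69 s, if anything falls off the work surface, if the arm or the gripper's body presses on something with over 40 N, if the wrist force passes 120 N, or if a joint passes its speed limit or range.

ROBOT

A 6-joint arm with a two-finger parallel gripper is mounted at the origin on the work surface. World frame = base frame: x ahead of the robot, y to its left, z up, the work surface at z = 0. Lengths are in m, angles in rad, forces in N, time in s.
With the tool pointing down it reaches from about 0.35 to 1 m from the base axis. Payload 7.1 kg.
Tool frame: the origin (TCP) lies midway between the tips of the shut fingers; the grasp point (between the pads) lies 19 mm behind it; z points along the fingers, y is the line along which they close (so a half turn about z gives the same grasp; the last joint's range is limited). The gripper opens to 85 mm and grips with 20 to 120 N. Pads are 22 mm wide; open, the fingers measure 114 mm over their backs; the gripper's body (76 mm by 85 mm) begins 54 mm behind the grasp point. The pads swing forward as they close: fully open they stand 13 mm farther back than shut.
Start: joints at [-1.287, 0.423, 1.63, -0, 1.089, -0.019], TCP at [0.186, -0.597, 0.231] pointing down, gripper open.
Joint ranges: [-3, 3], [-0.9, 2.11], [0.09, 2.58], [-1.31, 4.45], [0.11, 2.69], [-2.54, 2.54]. Speed limits (rad/s): [2.39, 2.39, 3.01, 3.14, 3.14, 3.14].

INTERFACE

Orientations are given as a rotation vector (axis times angle).
In Python, from station import env gives the robot as it stands. Calls block until the motion is done:
- env.movep(position, orientation): joint-space move of the TCP to a pose.
- env.move_linear(position, rot=None, feed=0.15, f_stop=None): straight line of the TCP; rot=None keeps the orientation; feed is the mean speed in m/s. With f_stop (N) it stops when the force on the tool has changed by that much, and returns True; else False.
- env.set_joints(angles): joint-space move.
- env.gripper_to(opening, grasp_force=None): opening from 0.0 (shut) to 1.0 (fully open); grasp_force is the grip in N (None keeps the last); returns when the fingers have stopped.
- env.sleep(seconds).
- env.ik(position, orientation): joint angles nearest the present ones, or None.
- env.read_camera(name): name is "side" or "top"; returns the picture (420x560x3 uint8, red, green, blue); there is no depth.
- env.get_calibration(name): a dict with "intrinsics" (3x3 intrinsics, pixels), "k1" (the pictures are not rectified: a ray, as slopes to the right and down, at radius r is drawn at 1 + k1 r^2 times it, then the intrinsics apply), "position" and "orientation" of the camera in the world. Camera axes: x right, y up, looking along -z (the intrinsics and any distortion apply to the point x, -y, -z); pixel columns grow to the right and rows downward; lengths in m; the calibration is good to about 2 mm. A picture is of the moment at which its call begins. get_calibration takes no time and is no camera call.
A pose or a line that the arm cannot do raises env.PlanningError and nothing moves.
- env.sign_off(): hands the job in; it is judged then, once.
Trained networks look in the newest picture that a camera, given by its name, has taken for a name from the list of things; names that differ only in an ending like _2 or _b are one class to them, and where a whole thing is asked for, a point or a joint stands for the part that bears it (a point fixed in the world has none). Each returns a list of dicts, best first, with "p" (0 to 1); they miss things now and then, are a little off and sometimes report something else, mostly with a low value. They report only what shows in the picture. A call takes as long as a camera call.
- env.search_frame(camera, name): "box" ([centre column, centre row, width, height] in pixels, round what is visible of it).
- env.masks_of(camera, name): "pixels" (420x560 bool, what is visible of it) and "box" ([centre column, centre row, width, height] in pixels, round what is visible of it).
- env.spot_point(camera, name): "location" ([row, column] in pixels: a listed point, or the origin of a listed thing).
Readings, each from a call of its own:
- env.read_time(): time.
- env.read_joints(): joint angles.
- env.read_qd(): joint speeds.
- env.read_tau(): joint torques, N m.
- env.read_eef_pos(): TCP position.
- env.read_eef_rot(): TCP orientation.
- env.read_wrist_force(): force on the tool from outside, world axes, zero at the start.
- env.read_wrist_torque(): the same for the moment, N m.
- env.read_grip_width(): opening from 0.0 (shut) to 1.0 (fully open).
- env.read_grip_force(): force on a finger pad.
Only numpy, scipy, OpenCV 4.12 (cv2) and the standard library are available. Lean on these libraries where they do the work, as an engineer would, in place of code of your own. Each camera call takes 0.05 s, during which the arm holds its last target. There are 200 camera calls.

## Working session

There is one attempt and no reset: what is moved stays moved. The work goes in short steps, each a Python script; the robot and the scene stay as the last script left them, time stands still between calls to the robot, and variables do not carry over. Pictures are saved under pics/ and viewed, at most 10 in all, crops included, and the job is handed in when it is done.

```bash
mkdir -p pics; cat > h.py <<'E'
import numpy as np, cv2
from scipy.spatial.transform import Rotation as R
from station import env
def cal(c):
    d=env.get_calibration(c); K=np.array(d["intrinsics"]); o=np.array(d["orientation"],float)
    M=o if o.shape==(3,3) else (R.from_rotvec(o).as_matrix() if o.size==3 else R.from_quat(o).as_matrix())
    return K,float(d["k1"]),np.array(d["position"]),M
def ray(c,u,v):
    K,k1,p,M=cal(c)
    q=cv2.undistortPoints(np.array([[[u,v]]],float),K,np.array([k1,0,0,0.]))[0,0]
    return p,M@np.array([q[0],-q[1],-1.])
def onz(c,u,v,z):
    p,d=ray(c,u,v); return p+d*(z-p[2])/d[2]
def proj(c,X):
    K,k1,p,M=cal(c); x=(np.asarray(X)-p)@M*[1,-1,-1]
    return cv2.projectPoints(x.reshape(-1,1,3),np.zeros(3),np.zeros(3),K,np.array([k1,0,0,0.]))[0][:,0]
def snap(c,name):
    im=env.read_camera(c); cv2.imwrite(f"pics/{name}.png",im[:,:,::-1]); return im
E
python3 - <<'E'
from h import *
a=snap("top","t0");b=snap("side","s0")
for c in("top","side"):
    print(c,env.get_calibration(c))
    for n in "saucer green_bar cream_bar inner_cover outer_shell radio tub hair_clip keyring".split():
        print(n,[(np.round(d["box"],1),round(d["p"],2)) for d in env.search_frame(c,n)[:2]])
    for n in("knob_top","collar_top","saucer","green_bar","cream_bar"):
        print(n,[(np.round(d["location"],1),round(d["p"],2)) for d in env.spot_point(c,n)[:2]])
print(env.read_eef_rot(),env.read_time())
E
```

```text
top {'intrinsics': array([[405.16576863,   0.        , 283.11819137],
       [  0.        , 405.16576863, 212.6534388 ],
       [  0.        ,   0.        ,   1.        ]]), 'k1': -0.011595096260464937, 'position': array([ 0.51970796, -0.0379967 ,  1.07224617]), 'orientation': array([ 0.0665971 , -0.12155477, -1.5678957 ])}
saucer [(array([229.9, 250.4,  62.2,  61.8]), 0.8), (array([268.6, 148.8,  19.9,  21. ]), 0.32)]
green_bar [(array([346.6, 284.4,  19.1,  23.1]), 0.93), (array([227.8, 251.8,  64.8,  63.6]), 0.29)]
cream_bar [(array([139.6, 263.6,  25.4,  18. ]), 0.69)]
inner_cover [(array([337.5, 216. ,  12.4,  10.6]), 0.64)]
outer_shell [(array([333.3, 218.3,  33.8,  38.6]), 0.82)]
radio [(array([144.7, 175.3,  65.4,  33.2]), 0.83)]
tub [(array([225.9, 166. ,  28.5,  24.8]), 0.74), (array([334.2, 217.2,  31.5,  38.8]), 0.64)]
hair_clip [(array([410.1, 236.6,  13.1,  30.5]), 0.49)]
keyring [(array([268.6, 148.9,  16.9,  15.9]), 0.49), (array([338.2, 217.3,  12.1,  10.5]), 0.36)]
knob_top [(array([214.1, 339.5]), 0.63), (array([217.1, 333.6]), 0.24)]
collar_top [(array([215.1, 337
[... 605 characters left out ...]
_bar [(array([232.1, 144.9,  18.9,  13.3]), 0.57)]
inner_cover [(array([304.6, 265.8,  32.5,  44.4]), 0.64)]
outer_shell [(array([301.6, 267.2,  38.9,  36.6]), 0.86)]
radio []
tub [(array([328.4, 181.5,  24.6,  24.2]), 0.65)]
hair_clip [(array([295.2, 347.9,  39.8,  21.5]), 0.8), (array([230.8, 290.6,  26.4,  21.3]), 0.51)]
keyring [(array([351.4, 208.1,  12.5,   8.1]), 0.56)]
knob_top [(array([247.3, 304. ]), 0.81)]
collar_top [(array([255.6, 298.4]), 0.89)]
saucer [(array([201.1, 249.5]), 0.59)]
green_bar [(array([185.6, 328.6]), 0.7), (array([289.1, 233.3]), 0.55)]
cream_bar [(array([145.7, 229.9]), 0.5), (array([141.8, 304.8]), 0.41)]
[ 3.10560370e+00  4.73898003e-01 -2.32406546e-05] 1.5
```

View pics/t0.png

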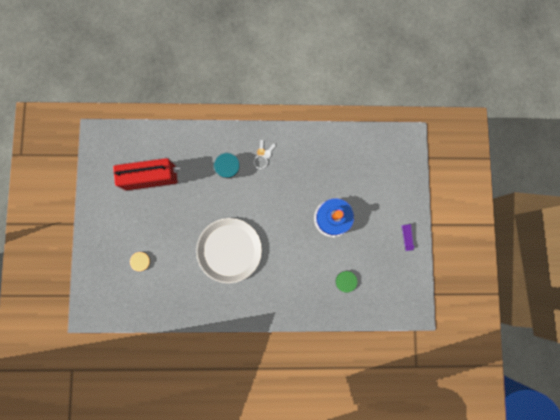

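View pics/s0.png

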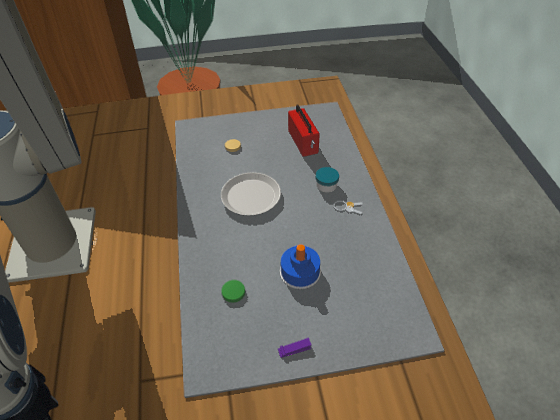

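The top view shows the saucer at (230,251), the green bar at (347,282), the cream bar at (140,262) and the cover at (334,217). The hair clip is at (408,237), and the radio, tub and keyring are in the upper left. The side view agrees, and nothing crowds the targets. Next I fit silhouettes in both views.

```bash
cat >> h.py <<'E'
from scipy.optimize import least_squares
def cyl(parts,x,y,z0):
    a=np.linspace(0,2*np.pi,72,endpoint=False)
    return np.vstack([np.c_[x+r*np.cos(a),y+r*np.sin(a),np.full(72,z0+z)] for r,z in parts])
def fitmask(c,mask,parts,z0,g):
    m=cv2.moments(mask.astype(np.uint8),True); cm=np.array([m["m10"],m["m01"]])/m["m00"]
    def hc(s):
        h=cv2.convexHull(proj(c,cyl(parts,s[0],s[1],z0)).astype(np.float32)); q=cv2.moments(h)
        return np.array([q["m10"],q["m01"]])/q["m00"],q["m00"]
    s=least_squares(lambda s:hc(s)[0]-cm,g,diff_step=1e-2).x
    return s,m["m00"]/hc(s)[1]
P=dict(saucer=[(.065,0),(.084,.018)],green_bar=[(.028,0),(.028,.014)],cream_bar=[(.025,0),(.025,.012)],outer_shell=[(.047,0.004),(.047,.044),(.024,.066)],tub=[(.033,0),(.033,.042)])
def loc(n,c,z0=.008):
    M=env.masks_of(c,n)
    if not M: return None
    u,v=M[0]["box"][:2]; return fitmask(c,M[0]["pixels"],P[n],z0,onz(c,u,v,z0)[:2])+(M[0]["p"],)
E
python3 - <<'E'
from h import *
env.read_camera("top");env.read_camera("side")
for n in P:
    for c in("top","side"):
        r=loc(n,c); print(n,c,r and (np.round(r[0],4),np.round(r[1:],2)))
for c in("top","side"):
    im=env.read_camera(c); H=cv2.cvtColor(im,cv2.COLOR_RGB2HSV)
    for n,lo,hi in(("green_bar",(45,100,40),(80,255,255)),("cream_bar",(15,70,120),(32,255,255))):
        m=cv2.inRange(H,np.array(lo),np.array(hi)); 
        u,v=env.search_frame(c,n)[0]["box"][:2]; w=np.zeros_like(m); cv2.circle(w,(int(u),int(v)),18,255,-1)
        r=fitmask(c,(m&w)>0,P[n],.008,onz(c,u,v,.008)[:2]); print("hsv",n,c,np.round(r[0],4),round(r[1],2))
    for n,z in(("knob_top",.104),("collar_top",.074)):
        v,u=env.spot_point(c,n)[0]["location"]; print(n,c,onz(c,u,v,z).round(4))
    # orange knob
    m=cv2.inRange(H,np.array((3,170,150)),np.array((14,255,255))); u,v=env.search_frame(c,"outer_shell")[0]["box"][:2]
    w=np.zeros_like(m); cv2.circle(w,(int(u),int(v)),28,255,-1); m&=w
    zb=.070
    r=fitmask(c,m>0,[(.01,.062),(.01,.096)],.008,onz(c,u,v,.05)[:2]); print("knob",c,np.round(r[0],4),round(r[1],2))
    m=cv2.inRange(H,np.array((105,120,40)),np.array((125,255,255)))&w
    m=cv2.morphologyEx(m,cv2.MORPH_CLOSE,np.ones((9,9)))
    r=fitmask(c,m>0,P["outer_shell"],.008,onz(c,u,v,.05)[:2]); print("blue",c,np.round(r[0],4),round(r[1],2))
E
```

```text
saucer top (array([0.5491, 0.0635]), array([0.96, 0.73]))
saucer side (array([0.5487, 0.0597]), array([0.98, 0.67]))
green_bar top (array([ 0.4694, -0.2381]), array([0.97, 0.93]))
green_bar side (array([0.7719, 0.0843]), array([1.88, 0.72]))
cream_bar top (array([0.5207, 0.2926]), array([0.98, 0.63]))
cream_bar side (array([0.5202, 0.2897]), array([0.94, 0.65]))
outer_shell top (array([ 0.6337, -0.2054]), array([0.86, 0.93]))
outer_shell side (array([ 0.6316, -0.2146]), array([0.85, 0.88]))
tub top (array([0.7694, 0.0722]), array([0.86, 0.68]))
tub side (array([0.7668, 0.0702]), array([0.88, 0.77]))h.py:24: RuntimeWarning: invalid value encountered in divide
  m=cv2.moments(mask.astype(np.uint8),True); cm=np.array([m["m10"],m["m01"]])/m["m00"]
Traceback (most recent call last):
  File "h.py", line 28, in fitmask
    s=least_squares(lambda s:hc(s)[0]-cm,g,diff_step=1e-2).x
      ~~~~~~~~~~~~~^^^^^^^^^^^^^^^^^^^^^^^^^^^^^^^^^^^^^^^
ValueError: Residuals are not finite in the initial point.
```

```bash
cat >> h.py <<'E'
HS=dict(green_bar=((45,90,30),(80,255,255)),cream_bar=((14,60,110),(34,255,255)),outer_shell=((105,120,40),(125,255,255)),knob=((3,170,120),(16,255,255)))
P["knob"]=[(.01,.066),(.01,.096)]
def hloc(n,c,g,im,z0=.008,rad=24,parts=None):
    H=cv2.cvtColor(im,cv2.COLOR_RGB2HSV); m=cv2.inRange(H,np.array(HS[n][0]),np.array(HS[n][1]))
    u=proj(c,[[g[0],g[1],z0+P[n][-1][1]]])[0]; w=np.zeros_like(m); cv2.circle(w,tuple(int(round(t)) for t in u),rad,255,-1); m&=w
    if n=="outer_shell": m=cv2.morphologyEx(m,cv2.MORPH_CLOSE,np.ones((11,11)))
    return fitmask(c,m>0,parts or P[n],z0,g) if m.sum()>2000 else None
E
python3 - <<'E'
from h import *
G=dict(green_bar=(.4694,-.238),cream_bar=(.5205,.291),outer_shell=(.6335,-.208),knob=(.6335,-.208))
for c in("top","side"):
    im=env.read_camera(c)
    for n in G: print(c,n,*[np.round(t,4) for t in hloc(n,c,G[n],im) or [0]])
    for n,z in(("knob_top",.104),("collar_top",.074)):
        v,u=env.spot_point(c,n)[0]["location"]; print(n,c,onz(c,u,v,z).round(4))
# reachability of tool-down poses, yaw options
from h import R
for p in [(.4694,-.238),(.5205,.291),(.549,.062),(.633,-.21)]:
    for yaw in (0,90):
        r=(R.from_euler('z',yaw,degrees=True)*R.from_rotvec([np.pi,0,0])).as_rotvec()
        q=[env.ik([*p,z],r) for z in(.02,.3)]; print(p,yaw,[None if t is None else np.round(t,2) for t in q])
E
```

```text
top green_bar [ 0.4686 -0.2384] 0.8615
top cream_bar [0.5208 0.2936] 0.9813
top outer_shell [ 0.635  -0.2083] 0.9257
top knob [ 0.6334 -0.2052] 0.74
knob_top top [ 0.6346 -0.2039  0.104 ]
collar_top top [ 0.6359 -0.2033  0.074 ]
side green_bar [ 0.4682 -0.24  ] 0.8888
side cream_bar [0.5206 0.29  ] 0.8703
side outer_shell [ 0.6361 -0.1981] 0.7546
side knob [ 0.634  -0.2102] 0.6582
knob_top side [ 0.6425 -0.2075  0.104 ]
collar_top side [ 0.5739 -0.432   0.074 ]
(0.4694, -0.238) 0 [array([-0.49,  0.62,  1.95, -0.  ,  0.57,  1.08]), array([-0.49,  0.2 ,  1.78, -0.  ,  1.16,  1.08])]
(0.4694, -0.238) 90 [array([-0.49,  0.62,  1.95, -0.  ,  0.57, -0.49]), array([-0.49,  0.2 ,  1.78,  0.  ,  1.16, -0.49])]
(0.5205, 0.291) 0 [array([ 0.49,  0.68,  1.79, -0.  ,  0.67,  2.06]), array([ 0.49,  0.31,  1.63, -0.  ,  1.2 ,  2.06])]
(0.5205, 0.291) 90 [array([ 0.49,  0.68,  1.79, -0.  ,  0.67,  0.49]), array([ 0.49,  0.31,  1.63, -0.  ,  1.2 ,  0.49])]
(0.549, 0.062) 0 [array([ 0.09,  0.64,  1.89, -0.  ,  0.61,  1.66]), array([ 0.09,  0.24,  1.72, -0.  ,  1.18,  1.66])]
(0.549, 0.062) 90 [array([ 0.09,  0.64,  1.89, -0.  ,  0.61,  0.09]), array([ 0.09,  0.24,  1.72, -0.  ,  1.18,  0.09])]
(0.633, -0.21) 0 [array([-0.34,  0.75,  1.62, -0.  ,  0.77,  1.23]), array([-0.34,  0.42,  1.47, -0.  ,  1.25,  1.23])]
(0.633, -0.21) 90 [array([-0.34,  0.75,  1.62, -0.  ,  0.77, -0.34]), array([-0.34,  0.42,  1.47,  0.  ,  1.25, -0.34])]
```

Both cameras agree to within about 3 mm, mostly in y, so I grip along y (self-centring) and use the averages. First the green bar: touch the board, lift slightly, then grip.

```bash
cat >> h.py <<'E'
D=np.array([np.pi,0,0]); S=np.array([.549,.0618])
def st(s): print(s,env.read_eef_pos().round(4),"t",round(env.read_time(),2),"w",round(env.read_grip_width(),3),"gf",np.round(env.read_grip_force(),1),"F",env.read_wrist_force().round(1),flush=True)
E
python3 - <<'E'
from h import *
p=(.4686,-.2388)
env.gripper_to(.82); env.movep([*p,.08],D); st("above")
print(env.move_linear([*p,.03],feed=.1)); print(env.move_linear([*p,-.004],feed=.03,f_stop=4)); st("touch")
z=env.read_eef_pos()[2]+.004
env.move_linear([*p,z],feed=.03); env.gripper_to(0,30); st("gripped")
env.move_linear([*p,z+.05],feed=.12); st("up")
snap("top","t1")
E
```

```text
above [ 0.4688 -0.2396  0.0803] t 4.56 w 0.817 gf 0.0 F [ 0.5 -0.8 -0.7]
False
True
touch [ 4.684e-01 -2.387e-01  3.000e-04] t 6.12 w 0.82 gf 3.3 F [-1.4  1.1  7.3]
gripped [ 0.4685 -0.2388  0.0044] t 6.68 w 0.642 gf 31.0 F [-1.2  0.2  5.2]
up [ 0.4685 -0.2388  0.0543] t 7.25 w 0.64 gf 31.7 F [-0.  -0.1  0.2]
```

```bash
python3 - <<'E'
from h import *
env.movep([*S,.06],D); env.move_linear([*S,.018],feed=.1)
print(env.move_linear([*S,.006],feed=.02,f_stop=3)); st("down")
z=env.read_eef_pos()[2]
env.gripper_to(.8); st("rel"); env.move_linear([*S,.07],feed=.15)
p=(.5207,.2915)
env.movep([*p,.08],D); env.move_linear([*p,.02],feed=.12)
im=env.read_camera("top"); 
env.move_linear([*p,.005],feed=.05,f_stop=5); env.gripper_to(0,30); st("gripped")
env.move_linear([*p,.06],feed=.12); st("up")
a=snap("top","t2"); b=snap("side","s2")
for c,i in(("top",a),("side",b)):
  print(c,hloc("green_bar",c,S,i,.014)); r=loc("saucer",c); print(r and (r[0],r[1]))
E
python3 -c "
import cv2,numpy as np
a=cv2.imread('pics/t2.png')[150:350,90:390];b=cv2.imread('pics/s2.png')[80:280,150:450]
cv2.imwrite('pics/m2.png',cv2.resize(np.hstack([a,b]),(800,267)))"
```

```text
True
down [0.5494 0.0618 0.0103] t 9.5 w 0.64 gf 32.4 F [ 1.  -0.6  3.1]
rel [0.5487 0.0618 0.0099] t 9.79 w 0.801 gf 0.0 F [ 0.2 -0.7  0. ]
gripped [0.521  0.2917 0.0054] t 12.72 w 0.571 gf 31.3 F [-0.4 -0.5  1.7]
up [0.5205 0.2914 0.06  ] t 13.33 w 0.565 gf 31.0 F [-0.2  0.4 -0.4]
top (array([0.5489548 , 0.06171247]), 0.7723350079384991)
(array([0.54921435, 0.06420083]), 0.8901307309141651)
side (array([0.54945645, 0.05831213]), 0.8337538002830258)
(array([0.54865203, 0.06256287]), 0.797590300486549)
```

View pics/m2.png

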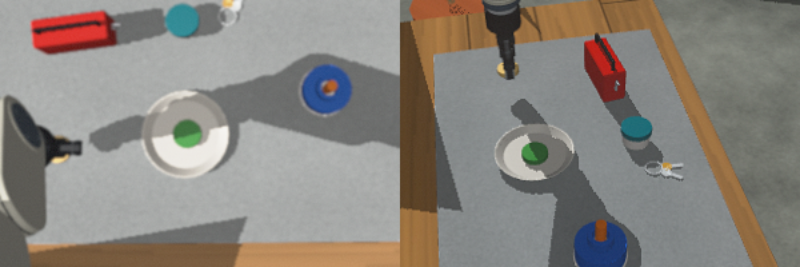

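The green bar sits centred in the saucer (crop 187,133; saucer 186,134), and the gripper holds the cream bar at (62,148). Next: stack the cream bar, then grip the knob.

```bash
python3 - <<'E'
from h import *
env.movep([*S,.07],D); env.move_linear([*S,.032],feed=.1)
print(env.move_linear([*S,.021],feed=.02,f_stop=3)); st("down")
env.gripper_to(.7); st("rel"); env.move_linear([*S,.08],feed=.15)
p=(.6338,-.2075)
env.gripper_to(.55); env.movep([*p,.16],D)
a=snap("top","t3"); b=snap("side","s3")
for c,i in(("top",a),("side",b)):
  print(c,"cream",hloc("cream_bar",c,S,i,.028),hloc("green_bar",c,S,i,.014,parts=P["green_bar"])); r=loc("saucer",c); print(r and (r[0],r[1]))
  print("knob",hloc("knob",c,p,i))
E
python3 -c "
import cv2,numpy as np
a=cv2.imread('pics/t3.png')[150:300,180:380];b=cv2.imread('pics/s3.png')[150:300,200:400]
cv2.imwrite('pics/m3.png',cv2.resize(np.hstack([a,b]),(800,300)))"
```

```text
True
down [0.5495 0.0618 0.0254] t 15.42 w 0.567 gf 32.8 F [-1.1  0.5  7.3]
rel [0.5489 0.0618 0.0246] t 15.68 w 0.699 gf 0.0 F [0.4 0.2 0.2]
top cream (array([0.54948638, 0.0613087 ]), 1.0479826628778037) None
(array([0.54912695, 0.06554898]), 0.8296243345525667)
knob None
side cream (array([0.54911814, 0.05895857]), 0.895822792676227) (array([0.54959677, 0.0407298 ]), 0.23278122562541698)
(array([0.54721653, 0.06071885]), 0.7960113087329029)
knob (array([ 0.63379567, -0.21167848]), 0.7939192613550774)
```

View pics/m3.png

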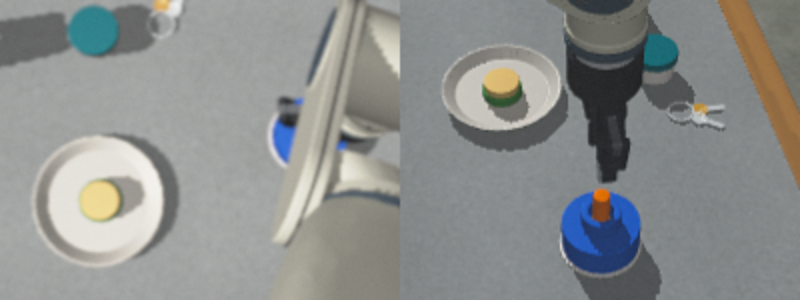

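The stack is concentric and centred in the saucer (cream at crop 100,201). The knob is below the open fingers. Grip the knob and carry the cover over.

```bash
python3 - <<'E'
from h import *
p=np.array([.6338,-.2080])
env.movep([*p,.115],D); print(env.move_linear([*p,.078],feed=.06,f_stop=6)); st("at knob")
env.gripper_to(0,60); st("gripped")
env.move_linear([*p,.14],feed=.1); env.sleep(.2); st("up")
env.move_linear([*S,.15],feed=.15); st("over")
a=snap("top","t4"); b=snap("side","s4")
z0=.008+.072
for c,i in(("top",a),("side",b)):
  print(c,hloc("outer_shell",c,S,i,z0,rad=40))
E
python3 -c "
import cv2,numpy as np
a=cv2.imread('pics/t4.png')[150:300,130:330];b=cv2.imread('pics/s4.png')[100:250,160:360]
cv2.imwrite('pics/m4.png',cv2.resize(np.hstack([a,b]),(800,300)))"
```

```text
False
at knob [ 0.6339 -0.208   0.078 ] t 18.88 w 0.551 gf 0.0 F [0.  0.4 0.3]
gripped [ 0.6341 -0.208   0.0784] t 19.24 w 0.214 gf 58.5 F [-0.1  0.7  0.9]
up [ 0.6333 -0.2078  0.1391] t 20.21 w 0.212 gf 58.6 F [ 0.2  0.6 -2.3]
over [0.5492 0.0613 0.1499] t 22.24 w 0.212 gf 58.6 F [ 0.4 -0.6 -2.3]
top None
side (array([0.54925876, 0.05691296]), 0.935894333981971)
```

View pics/m4.png

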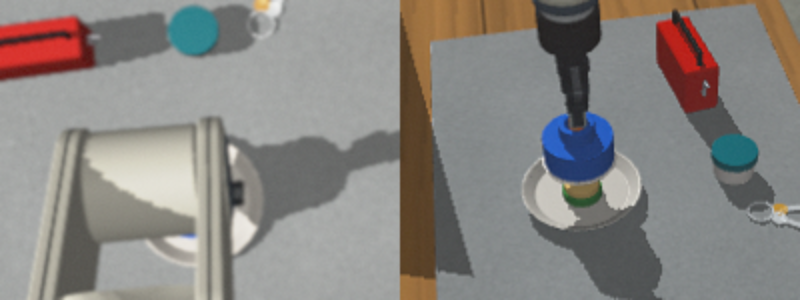

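Both covers hang level above the stack, and the 2.3 N load matches 220 g. Lower, release, open in place, then descend onto the collar.

```bash
python3 - <<'E'
from h import *
env.move_linear([*S,.094],feed=.1)
print(env.move_linear([*S,.079],feed=.02,f_stop=3)); st("down")
env.gripper_to(.75); st("rel")
q=env.read_eef_pos()
print(env.move_linear([*S,.059],feed=.05,f_stop=4)); env.sleep(.2); st("collar")
a=snap("top","t5"); b=snap("side","s5")
for n in("outer_shell","knob"): print(n,hloc(n,"side",S,b,.014,rad=30))
E
python3 -c "
import cv2
cv2.imwrite('pics/m5.png',cv2.resize(cv2.imread('pics/s5.png')[100:250,160:360],(800,600)))"
```

```text
True
down [0.5491 0.0621 0.0842] t 23.58 w 0.212 gf 59.2 F [-0.8  1.7  3.6]
rel [0.5483 0.0617 0.0837] t 24.09 w 0.752 gf 0.0 F [-0.2  0.2 -0.4]
False
collar [0.5492 0.0618 0.0593] t 24.93 w 0.753 gf 0.0 F [ 0.3 -0.   0.3]
outer_shell (array([0.54931789, 0.05767921]), 0.9203453027707672)
knob None
```

View pics/m5.png

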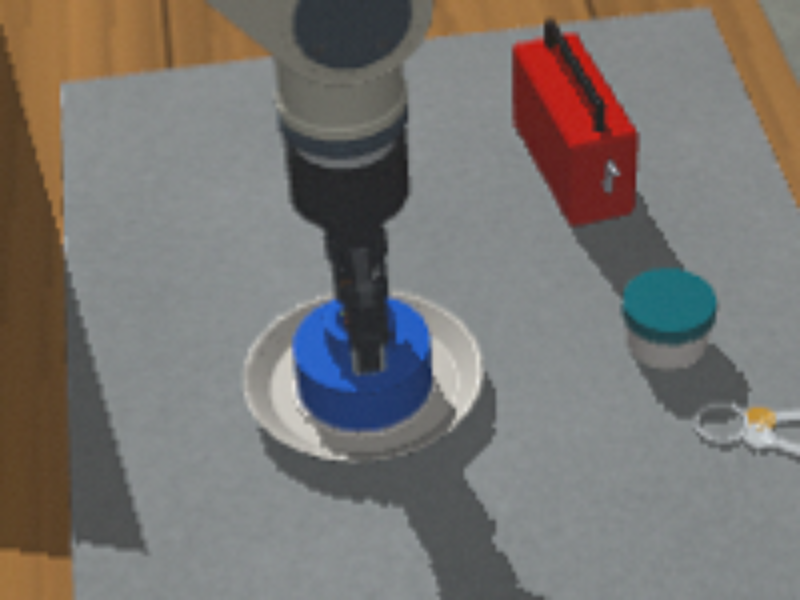

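The cover is seated level and centred in the saucer (zoom 363,365), and the fingers straddle the collar. Grip it and lift straight up.

```bash
python3 - <<'E'
from h import *
env.move_linear([*S,.057],feed=.03,f_stop=4)
env.gripper_to(0,60); st("gripped")
env.move_linear([*S,.085],feed=.03); st("part")
env.move_linear([*S,.2],feed=.08); env.sleep(.5); st("up")
a=snap("top","t6"); b=snap("side","s6")
E
python3 -c "
import cv2
cv2.imwrite('pics/m6.png',cv2.resize(cv2.imread('pics/s6.png')[80:260,150:390],(800,600)))"
```

```text
gripped [0.549  0.0618 0.0575] t 25.59 w 0.547 gf 60.8 F [-1.6 -0.3  6.7]
part [0.5488 0.0618 0.0848] t 26.68 w 0.543 gf 61.5 F [ 0.3  0.1 -0.9]
up [0.549  0.0618 0.2   ] t 28.77 w 0.542 gf 61.5 F [ 0.7  0.7 -1.5]
```

View pics/m6.png

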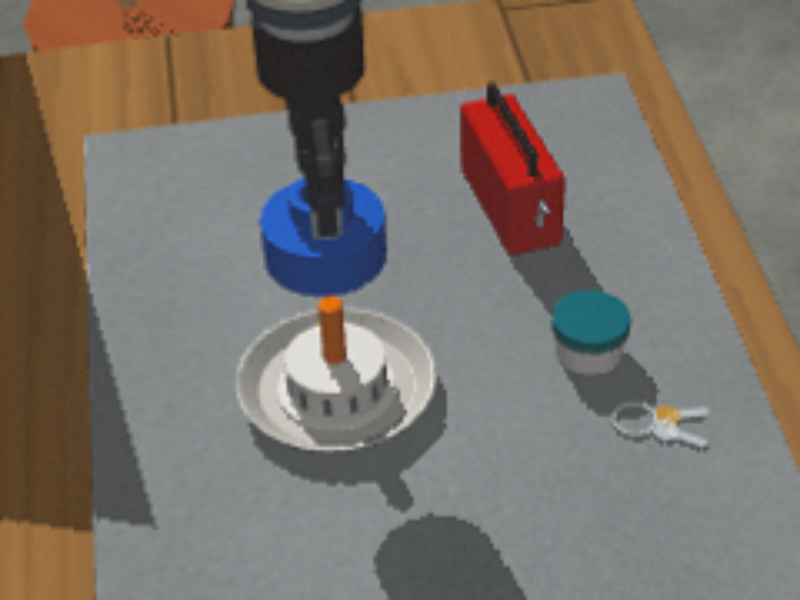

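The blue shell is held level about 50 mm above the knob top. The white cover sits upright and centred over the soap, and the bystanders are unmoved.

```bash
python3 -c "
from h import *
st('end'); print(env.sign_off())"
```

```text
end [0.549  0.0618 0.2   ] t 28.87 w 0.543 gf 61.5 F [-0.5  0.5 -1.6]
the job is handed in; nothing more can be done
None
```

I handed the job in at 28.9 s of the 69 s allowed: the soap is stacked on the saucer, green below cream, under the white inner cover, and the arm is holding the blue shell level and still about 50 mm above the orange knob.

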